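# Dock a battery pack behind its drop catch

### The job

Put the battery pack on its tester: stand it on the bed, contact end first, and slide it in so that its own leading edge lifts the drop catch; then push it home against the sprung contacts until the catch falls fully behind it, and leave it held there by the catch alone. Where home is you must feel, because the contact head is set by hand: stop when it stops, and do not ram the contacts or shift the cell checker or the tape roll and jar nearest the pack.

Things in the scene. Friction and masses are not known exactly. Their poses are not given: they have to be found in the camera images.
- pack_center (a point): centre, half-way up, of the loose battery pack: six lying cells (two across, three high) in black end frames, a flat-sided block 84 mm long (x), 44 wide (y), 70 high (z), about 0.46 kg. Starts upright on the table, +x (contact end) roughly away from the robot. Grasp it across the 44 mm. An orange tape band runs round it 4 mm nearer the contact end
- pack_contact_end (a point): middle of the contact end face (two bright upright metal strips), 42 mm from the centre along the pack's +x; axes as the pack. The other end (pale rings round small steel buttons, nearer to the blank pale tag on the top) is the rear face, which stays outside and is pushed
- dock_mouth (a point): tester, fixed on the table: point on its flat steel bed (top 12 mm above the table, 84 mm wide) midway between the tips of the two flared guide cheeks. x = the way in, y across, z up. From 60 mm between the tips (x=0) they narrow to a 47 mm channel (x = 18 to 70 mm). Cheeks are 46 mm high: fingers on the pack's sides cannot follow it past x=0
- dock_bed (a point): point on the clear bed 100 mm in front of dock_mouth: a pack centred here stands clear of the catch, ready to be slid in on slick plastic wear strips (the bed reaches 150 mm in front of the mouth); axes as dock_mouth
- catch (a joint): drop catch, rad: steel arm 12 mm wide over the channel's middle line, hinged at the head 62 mm beyond its nose, 77 mm above the bed. 0 = down, where its weight (100 g) takes it; about 0.11 (highest point 88 mm above the bed) while it rides on the pack's top, 7 mm higher. From the nose a 30 degree ramp slopes up and 23 mm out toward the robot; the pack's leading top edge pushes under it
- catch_home (a point): where the catching face of the nose would be (66 mm above the bed, middle line, 14 mm in front of the mouth) with the head in mid setting; axes as dock_mouth. The head is clamped in slots: catch and contacts together sit up to 6 mm nearer or farther along x, not measured. So the held pack's rear stands 8 to 20 mm in front of the mouth. Push it with a finger each side of the catch, or below it
- contacts (a joint): sprung contact plate at the channel's end, m: 0 = out, grows as the pack presses it in; 0.0055 when the pack is held by the catch, hard stop at 0.0085 (pack 3 mm deeper than held). Spring 4 N at 0, 7.4 N at the stop; with the pack's friction a push takes up to about 14 N, then rises sharply at the stop. The head's top is about 105 mm above the bed
- checker: red cell checker with black bands, 45 x 77 x 26 mm, a bystander; origin under its centre
- kapton: roll of orange-brown tape lying flat at the near edge of the green mat, 64 mm across, 12 mm high, a bystander; origin under its centre
- jar: clear jar of small lugs with a yellow cap at the near edge of the green mat, 47 mm across, 52 mm high, a bystander; origin under its centre
There are look-alikes about, which are no part of the job. Leave any pink or red look-alike of the part that bears pack_center alone.

How it is judged (in metres and radians):
On the way:
1. the pack's contact end is in the mouth and the catch rides raised on the pack (value of joint catch above 0.07 rad and contact force between pack and catch above 0.1 N and x of pack_contact_end in the frame of dock_mouth above 0 m), for 0.1 s.
At the end, for the whole second after the job is handed in: The pack stands upright and at rest in the channel (within 0.06 rad of level and of the channel's line), contact end in (more than 55 mm past the mouth), the contact plate is pressed in by more than 4 mm, and the catch is down behind the pack (below 0.03 rad) (value of joint catch below 0.03 rad and value of joint contacts above 0.004 m and x of pack_contact_end in the frame of dock_mouth above 0.055 m and angle between pack_center's own z axis and vertical below 0.06 rad and angle between the x axis of pack_center and the x axis of dock_mouth, either way round below 0.06 rad and linear speed of pack below 0.01 m/s); the robot touches nothing.
It fails at once if the contacts are rammed (more than 45 N between pack and contact plate) (contact force between pack and contacts above 45 N).
It fails at once if the cell checker, the tape roll or the jar is shifted by more than 20 mm (distance of any of checker, kapton, jar from where it was at the start of the episode above 0.02 m).
It also fails if it takes over 51 s, if anything falls off the work surface, if the arm or the gripper's body presses on something with over 40 N, if the wrist force passes 120 N, or if a joint passes its speed limit or range.

### The arm

A 6-joint arm with a two-finger parallel gripper is mounted at the origin on a cart in front of the work surface, level with it; the furniture and walls round the work are solid. World frame = base frame: x ahead of the robot, y to its left, z up, the work surface at z = 0. Lengths are in mm, angles in rad, forces in N, time in s.
With the tool pointing down it reaches from about 300 to 875 mm from the base axis. Payload 6.4 kg.
Tool frame: the origin (TCP) lies on the centre line of the jaws, within the pads' length; the fingertips stand bot.nose_length ahead of it and the grasp point (between the pads) lies 2 mm behind it (bot.nose_length is the distance from the TCP to the fingertips, in mm); z points along the fingers, y is the line along which they close (so a half turn about z gives the same grasp; the last joint's range is limited). The gripper opens to 88 mm and grips with 3 to 60 N. Pads are 18 mm wide; open, the fingers measure 123 mm over their backs; the gripper's body (75 mm by 187 mm) begins 45 mm behind the grasp point.
Start: joints at [1.012, 0.181, 1.607, -0, 1.354, -0.206], TCP at [198.667, 539.604, 255.714] pointing down, gripper open.
Joint ranges: [-2.99, 2.99], [-0.89, 2.07], [0.3, 2.58], [-1.14, 4.28], [0, 2.63], [-3.12, 3.12]. Speed limits (rad/s): [2.57, 2.57, 3.01, 3.14, 3.14, 3.14].

### API

Orientations are given as a unit quaternion [x, y, z, w].
In Python, from workcell import bot gives the robot as it stands.
- The arm moves only by the tool servo_tool, never from a script. Its argument "series" is a list that holds one entry, the list of rows, each a list of 5 numbers: the shift along the world's x, y, z normalised to -1 to 1, where 1 is 150 mm, then the turn about the world's z normalised to -1 to 1, where 1 is pi/2 rad, then the opening, from -1 (shut) to 1 (fully open). In form: [[[tx, ty, tz, yaw, jaw], ...]]. A call has exactly 5 rows; each row shifts and turns the commanded pose from where the row before left it; what a row does not reach is not made up. A row lasts 1/8 s, in which the tool goes at most 62.5 mm and 10.7 degrees, less where a joint would pass 70% of its speed; a pose out of reach is approached as far as the arm can. A call with a number of a shift or a turn outside -1 to 1 is refused whole. A call with a gripper value outside its range is refused whole. The fingers move at their own pace and stop on an object; "newtons" is the grip in N (left out, the last holds). Time passes only in rows, so rows that do not move let the fingers close, or fill a call up. It gives the time, the measured TCP pose, the force, the opening and the grip force at its end, in the units of the state.
- bot.observe(): the state, without advancing time (a new reading comes with each control period).
- bot.get_image(name): name is "side" or "top"; returns a dict with "pixels" (400x640x3 uint8, red, green, blue), "camera_matrix" (3x3 intrinsics, pixels), "R" (3x3) and "t" (3): a world point X has camera coordinates R X + t. Camera axes: x right, y down, z forward; pixel columns grow to the right and rows downward; lengths in mm; the calibration is good to about 2 mm. A picture is of the moment at which its call begins. There is no depth.
- bot.finish_job(): hands the job in; it is judged then, once.
The state is a dict: "time": time; "joints": joint angles; "joint_velocities": joint speeds; "tau": joint torques, N m; "eef_pos": TCP position; "tcp_rot": TCP orientation; "ft_force": force on the tool from outside, world axes, zero at the start; "torque": the same for the moment, N m; "finger_gap": finger opening in mm; "grip_force": force on a finger pad.
Only numpy, scipy, OpenCV 4.12 (cv2) and the standard library are available. Lean on these libraries where they do the work, as an engineer would, in place of code of your own. Each camera call takes 0.05 s, during which the arm holds its last target. There are 200 camera calls.

## Working session

There is one attempt and no reset: what is moved stays moved. The work goes in short steps, Python scripts to look and compute and a tool call to move; the robot and the scene stay as the last step left them, time stands still between calls to the robot, and variables do not carry over. Pictures are saved under pics/ and viewed, at most 10 in all, crops included, and the job is handed in when it is done.

Besides the shell and the picture viewer there is one more tool, called after "Call:" by a JSON object that holds its "fn" and its "kwargs". servo_tool: Moves the arm, as the interface text tells. Scaled input: -1 to 1 covers 150 mm each way for a shift and pi/2 rad each way for a turn. Its arguments: {"type":"object","properties":{"series":{"type":"array","items":{"type":"array","items":{"type":"array","items":{"type":"number","minimum":-1,"maximum":1}}}},"newtons":{"type":"number"}},"required":["series"]}

```bash
mkdir -p pics && cat > h.py <<'E'
import numpy as np, cv2, pickle
from workcell import bot
def snap(n,tag):
    im=bot.get_image(n); pickle.dump(im,open(f'pics/{tag}.pkl','wb'))
    cv2.imwrite(f'pics/{tag}.png',cv2.cvtColor(im['pixels'],cv2.COLOR_RGB2BGR)); return im
def load(tag): return pickle.load(open(f'pics/{tag}.pkl','rb'))
def ray(im,u,v):
    R=np.array(im['R']);t=np.array(im['t']);K=np.array(im['camera_matrix'])
    return -R.T@t, R.T@np.linalg.inv(K)@np.array([u,v,1.])
def atz(im,u,v,z):
    c,d=ray(im,u,v); return c+d*(z-c[2])/d[2]
def proj(im,X):
    p=np.array(im['camera_matrix'])@(np.array(im['R'])@np.array(X,float)+np.array(im['t'])); return p[:2]/p[2]
E
python3 - <<'E'
from h import *
for n in('top','side'):
    im=snap(n,n+'0'); print(n,ray(im,320,200))
print(bot.nose_length, bot.observe())
E
```

```text
top (array([ 429.42888765,  130.26749089, 1176.62291554]), array([ 0.06440878, -0.00510898, -0.99796707]))
side (array([381.36102842, 768.14602788, 607.37705932]), array([ 0.18350531, -0.75981603, -0.6238206 ]))
17.0 {'time': 0.1, 'joints': array([ 1.01172362e+00,  1.81449615e-01,  1.60786500e+00,  1.75433948e-05,
        1.35380678e+00, -2.06337349e-01]), 'joint_velocities': array([ 0.00101237, -0.00211841, -0.00339051, -0.00021076, -0.00310996,
        0.00027796]), 'tau': array([ 1.09882189e-03, -4.34824204e+01, -3.42695796e+01,  7.03933672e-02,
        3.40436376e-02,  2.19604900e-06]), 'eef_pos': array([198.40464081, 539.21922653, 254.93063567]), 'tcp_rot': array([ 1.75456577e-01,  9.84486874e-01, -7.05873536e-04, -2.93383735e-04]), 'ft_force': array([-0.87364211,  0.14309811, -0.11266484]), 'torque': array([-0.04612983,  0.00382954, -0.02431935]), 'grip_force': 0.0, 'finger_gap': 88.31078897818507}
```

View pics/top0.png

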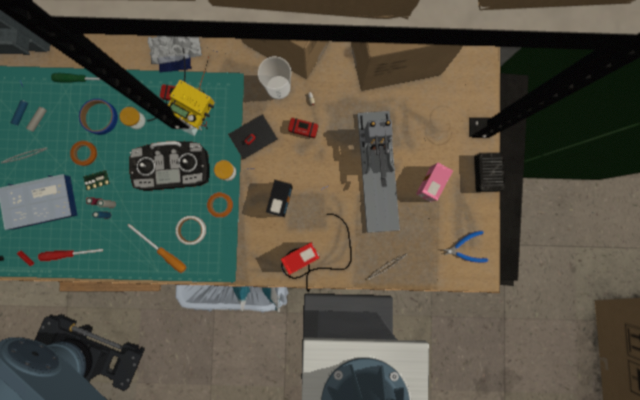

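View pics/side0.png

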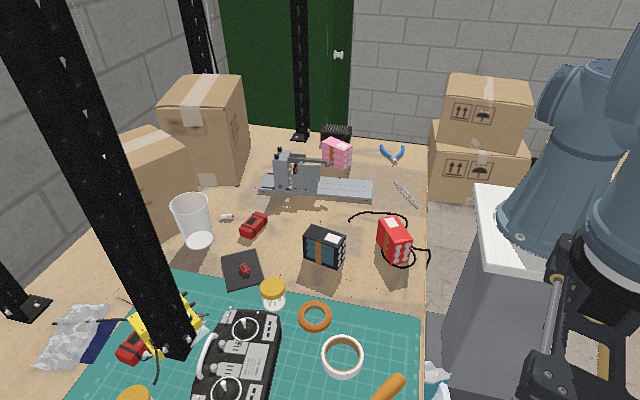

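```bash
python3 - <<'E'
from h import *
a=cv2.imread('pics/top0.png')[100:245,255:450]; b=cv2.imread('pics/side0.png')[140:280,240:435]
cv2.imwrite('pics/c1.png',cv2.resize(a,None,fx=4,fy=4,interpolation=cv2.INTER_CUBIC))
cv2.imwrite('pics/c2.png',cv2.resize(b,None,fx=4,fy=4,interpolation=cv2.INTER_CUBIC))
E
```

```text
(no output)
```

View pics/c1.png

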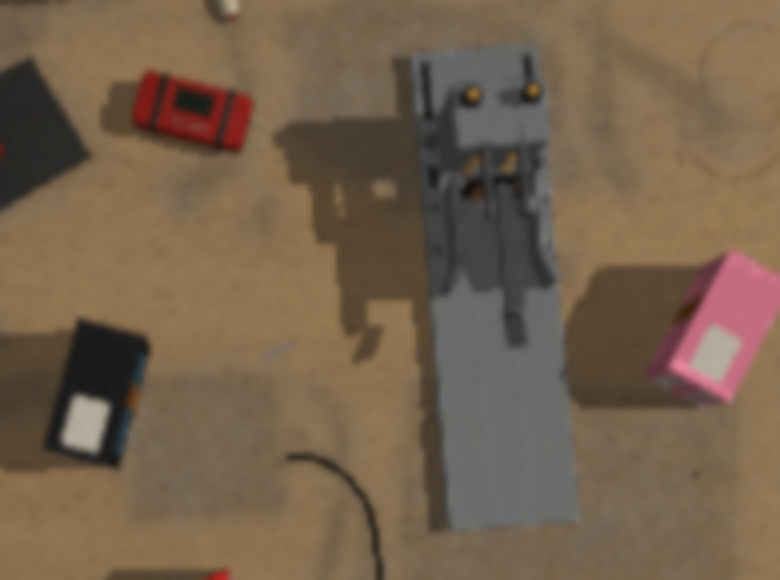

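View pics/c2.png

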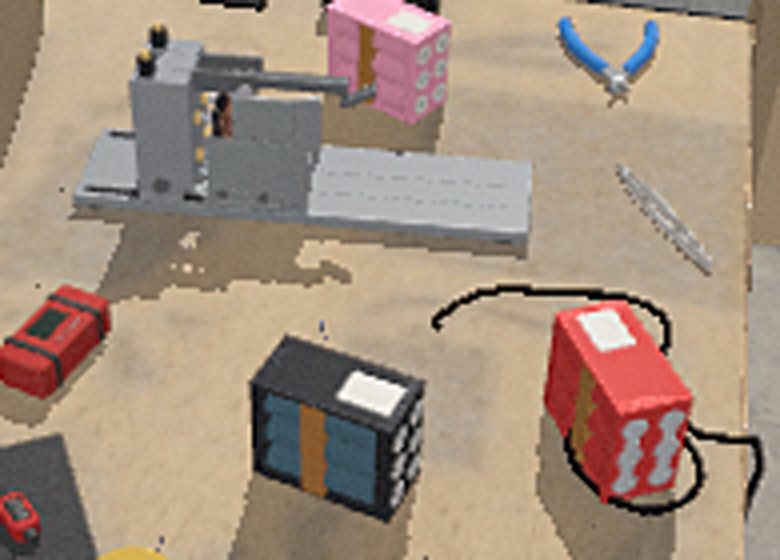

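```bash
python3 - <<'E'
from h import *
np.set_printoptions(precision=1,suppress=True)
T=load('top0');S=load('side0')
t=lambda u,v,z:atz(T,255+u/4,100+v/4,z)
s=lambda u,v,z:atz(S,240+u/4,140+v/4,z)
print('pack top'); 
for p in[(80,320),(140,342),(105,462),(46,449)]:print(t(*p,70))
print('pack side')
for p in[(288,336),(252,380),(388,412),(424,382)]:print(s(*p,70))
print('side bottom',s(388,522,0),s(256,472,0))
print('bed top'); 
for p in[(450,528),(578,520),(412,52),(538,46)]:print(t(*p,12))
print('bed side',s(531,165,12),s(527,232,12),s(75,197,12),s(112,132,12))
print('cheek tip base side',s(307,214,12),'top',s(321,99,58))
print('cheek tips top view z58',t(438,294,58),t(553,288,58))
print('head top z117',t(455,105,117),t(548,100,117))
print('catch tip top (~z95)',t(514,345,95),t(515,312,80))
print('checker',t(195,110,26))
E
```

```text
pack top
[546.7 235.8  70. ]
[534.3 198.8  70. ]
[460.5 217.6  70. ]
[467.5 253.7  70. ]
pack side
[536.5 200.   70. ]
[546.3 237.9  70. ]
[471.5 244.1  70. ]
[457.3 217.8  70. ]
side bottom [466.5 257.3   0. ] [545.6 239.3   0. ]
bed top
[426.1   0.8  12. ]
[433.4 -81.   12. ]
[734.2  31.6  12. ]
[740.7 -50.5  12. ]
bed side [431.8 -75.1  12. ] [424.8   1.8  12. ] [730.1  37.1  12. ] [732.7 -43.1  12. ]
cheek tip base side [571.7  17.8  12. ] top [579.3 -53.3  58. ]
cheek tips top view z58 [570.4  16.2  58. ] [576.2 -55.1  58. ]
head top z117 [675.7  14.4 117. ] [680.3 -40.6 117. ]
catch tip top (~z95) [536.4 -26.1  95. ] [558.  -28.6  80. ]
checker [688.6 171.1  26. ]
```

Call:
{"fn": "servo_tool", "kwargs": {"series": [[[0.2,-0.2,0,0.016,0.5],[0.2,-0.21,0,0.016,0.5],[0.2,-0.21,0,0.016,0.5],[0.2,-0.21,0,0.016,0.5],[0.2,-0.21,0,0.015,0.5]]], "newtons": 35}}

```text
time: 0.72
eef_pos: [349.3, 382.4, 255.4]
tcp_rot: [0.114, 0.994, -0.0, -0.0]
ft_force: [0.1, 0.1, -0.8]
finger_gap: 66.0
grip_force: 0.0
```

Call:
{"fn": "servo_tool", "kwargs": {"series": [[[0.2,-0.21,0,0,0.5],[0.2,-0.21,-0.2,0,0.5],[0.2,-0.21,-0.2,0,0.5],[0.2,-0.21,-0.2,0,0.5],[0.2,-0.21,-0.2,0,0.5]]]}}

```text
time: 1.35
eef_pos: [499.3, 224.9, 134.5]
tcp_rot: [0.114, 0.993, -0.0, -0.0]
ft_force: [1.0, 0.4, -0.9]
finger_gap: 66.3
grip_force: 0.0
```

Call:
{"fn": "servo_tool", "kwargs": {"series": [[[0.014,0.014,-0.2,0,0.5],[0,0,-0.2,0,0.5],[0,0,-0.17,0,0.5],[0,0,0,0,-0.2],[0,0,0,0,-0.2]]]}}

```text
time: 1.98
eef_pos: [501.2, 228.4, 50.9]
tcp_rot: [0.114, 0.993, 0.0, 0.0]
ft_force: [0.5, 0.3, -0.0]
finger_gap: 48.3
grip_force: 0.0
```

Call:
{"fn": "servo_tool", "kwargs": {"series": [[[0,0,0,0,-0.2],[0,0,0,0,-0.2],[0,0,0,0,-0.2],[0,0,0.02,0,-0.2],[0,0,0.05,0,-0.2]]]}}

```text
time: 2.6
eef_pos: [499.5, 227.8, 59.9]
tcp_rot: [0.114, 0.993, -0.001, -0.001]
ft_force: [0.5, 0.1, -4.0]
finger_gap: 43.6
grip_force: 35.0
```

Call:
{"fn": "servo_tool", "kwargs": {"series": [[[0,0,0.13,0,-0.2],[0,-0.1,0.13,0,-0.2],[-0.03,-0.25,0,0.04,-0.2],[-0.03,-0.25,0,0.04,-0.2],[-0.03,-0.25,0,0.04,-0.2]]]}}

```text
time: 3.22
eef_pos: [486.6, 99.6, 99.7]
tcp_rot: [0.019, 1.0, -0.0, -0.0]
ft_force: [0.0, -0.3, -4.2]
finger_gap: 43.8
grip_force: 35.0
```

Call:
{"fn": "servo_tool", "kwargs": {"series": [[[-0.03,-0.25,0,0.04,-0.2],[-0.03,-0.25,0,0.04,-0.2],[-0.02,-0.25,0,0.008,-0.2],[0,-0.12,0,0,-0.2],[0,-0.025,0,0,-0.2]]]}}

```text
time: 3.85
eef_pos: [475.2, -34.2, 99.8]
tcp_rot: [-0.048, 0.999, 0.0, -0.0]
ft_force: [-0.1, -0.6, -4.5]
finger_gap: 43.7
grip_force: 35.0
```

```bash
python3 - <<'E'
from h import *
for n in('top','side'): snap(n,n+'1')
a=cv2.imread('pics/top1.png')[110:245,300:450]; b=cv2.imread('pics/side1.png')[90:240,240:440]
f=lambda i:cv2.resize(i,(400,int(i.shape[0]*400/i.shape[1])),interpolation=cv2.INTER_CUBIC)
a=f(a);b=f(b);h=max(len(a),len(b));pad=lambda i:np.vstack([i,np.zeros((h-len(i),400,3),np.uint8)])
cv2.imwrite('pics/c3.png',np.hstack([pad(a),pad(b)]))
E
```

```text
(no output)
```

View pics/c3.png

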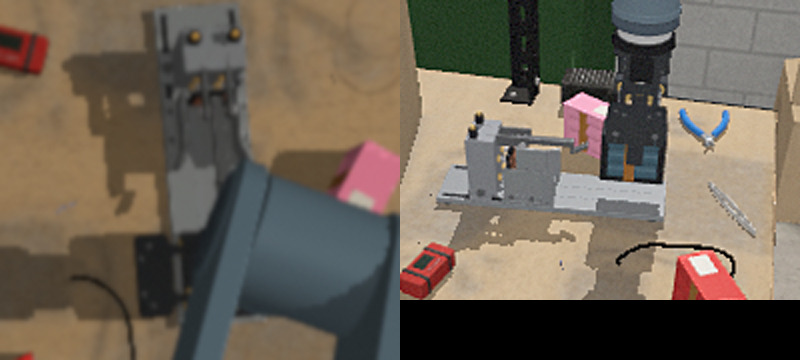

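The pack hangs over the bed in front of the catch (top picture, gripper at about (165,275) in the crop; side, pack at (635,165)), clear of the catch tip at (585,150). Lower it.

Call:
{"fn": "servo_tool", "kwargs": {"series": [[[0,0,-0.1,0,-0.2],[0,0,-0.08,0,-0.2],[0,0,-0.04,0,-0.2],[0,0,-0.015,0,-0.2],[0,0,-0.008,0,-0.2]]]}}

```text
time: 4.58
eef_pos: [475.4, -33.5, 63.4]
tcp_rot: [-0.049, 0.999, 0.0, -0.0]
ft_force: [-3.4, 1.7, 4.5]
finger_gap: 43.7
grip_force: 35.0
```

Call:
{"fn": "servo_tool", "kwargs": {"series": [[[0,0,-0.004,0,-0.2],[0,0,-0.004,0,-0.2],[0,0,0,0,-0.2],[0,0,0,0,-0.2],[0,0,0,0,-0.2]]]}}

```text
time: 5.2
eef_pos: [475.8, -33.6, 63.4]
tcp_rot: [-0.049, 0.999, -0.0, 0.001]
ft_force: [-4.8, 3.0, 8.6]
finger_gap: 43.6
grip_force: 35.0
```

Call:
{"fn": "servo_tool", "kwargs": {"series": [[[0,0,0,0,0.4],[0,0,0,0,0.4],[0,0,0.02,0,0.4],[-0.09,-0.009,0,0,0.4],[-0.09,-0.009,0,0,0.4]]]}}

```text
time: 5.82
eef_pos: [447.0, -36.2, 64.9]
tcp_rot: [-0.049, 0.999, 0.0, -0.0]
ft_force: [-0.8, -0.3, -0.1]
finger_gap: 61.5
grip_force: 0.0
```

```bash
python3 - <<'E'
from h import *
for n in('top','side'): snap(n,n+'2')
a=cv2.imread('pics/top2.png')[130:230,330:430]; b=cv2.imread('pics/side2.png')[130:230,260:380]
f=lambda i:cv2.resize(i,(400,int(i.shape[0]*400/i.shape[1])),interpolation=cv2.INTER_CUBIC)
a=f(a);b=f(b);h=max(len(a),len(b));pad=lambda i:np.vstack([i,np.zeros((h-len(i),400,3),np.uint8)])
cv2.imwrite('pics/c4.png',np.hstack([pad(a),pad(b)]))
print(bot.observe()['eef_pos'],bot.observe()['ft_force'])
E
```

```text
[446.02254009 -35.91436738  64.55067142] [0.14558971 1.15636592 0.21361727]
```

View pics/c4.png

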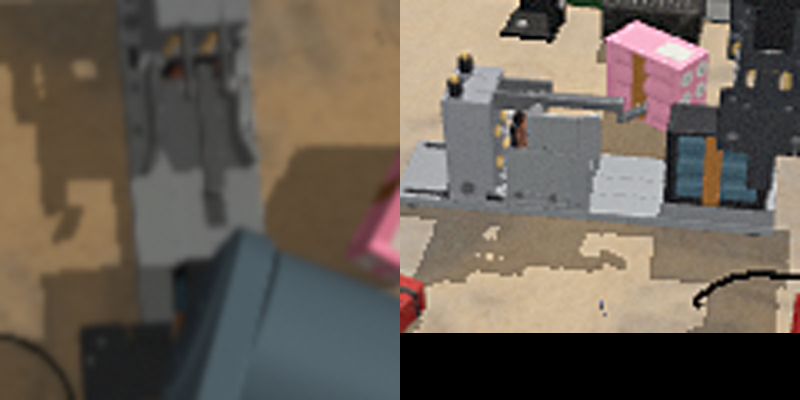

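```bash
python3 - <<'E'
from h import *
np.set_printoptions(precision=1,suppress=True)
T=load('top2');S=load('side2')
t=lambda u,v,z:atz(T,330+u/4,130+v/4,z)
s=lambda u,v,z:atz(S,260+(u-400)*.3,130+v*.3,z)
print('pack bottom left side',s(668,200,12),s(766,209,12))
print('bed left edge below it',s(660,214,12),s(770,226,12))
print('pack top left front corner: top',t(174,264,82),' side',s(670,134,82), 'right front',s(683,104,82))
print('cheek left tip base',s(588,204,12),'left cheek top tip',s(601,116,58),t(136,166,58), 'right tip',t(253,166,58))
print('ramp tip z91',s(650,114,90),t(214,225,90))
E
```

```text
pack bottom left side [512.7 -12.9  12. ] [432.9 -20.1  12. ]
bed left edge below it [515.3   7.1  12. ] [426.8   1.5  12. ]
pack top left front corner: top [513.3  -4.2  82. ]  side [512.3  -5.3  82. ] right front [510.4 -50.4  82. ]
cheek left tip base [575.1   8.   12. ] left cheek top tip [579.1 -53.1  58. ] [575.4  17.5  58. ] right tip [577.4 -55.1  58. ]
ramp tip z91 [530.9 -17.3  90. ] [536.9 -26.9  90. ]
```

The pack stands centred on the bed (side crop: 20 mm from the bed's left edge at both ends), with the contact end about 63 mm short of the mouth. Regrip at the rear and slide.

Call:
{"fn": "servo_tool", "kwargs": {"series": [[[0,0,0,0,-0.2],[0,0,0,0,-0.2],[0,0,0,0,-0.2],[0,0,0,0,-0.2],[0.033,0.003,0,0,-0.2]]], "newtons": 30}}

```text
time: 6.55
eef_pos: [452.6, -35.8, 65.2]
tcp_rot: [-0.049, 0.999, 0.0, -0.001]
ft_force: [-4.6, -0.2, 7.2]
finger_gap: 43.2
grip_force: 30.0
```

Call:
{"fn": "servo_tool", "kwargs": {"series": [[[0.066,0.0065,0,0,-0.2],[0.066,0.0065,0,0,-0.2],[0.066,0.0065,0,0,-0.2],[0.066,0.0065,0,0,-0.2],[0.033,0.003,0,0,-0.2]]]}}

```text
time: 7.18
eef_pos: [497.5, -31.4, 65.2]
tcp_rot: [-0.049, 0.999, -0.0, -0.001]
ft_force: [-6.6, -0.5, 9.7]
finger_gap: 44.2
grip_force: 30.0
```

Call:
{"fn": "servo_tool", "kwargs": {"series": [[[0.05,0.005,0.004,0,-0.2],[0.05,0.005,0,0,-0.2],[0.05,0.005,0,0,-0.2],[0.05,0.005,0,0,-0.2],[0.033,0.003,0,0,-0.2]]]}}

```text
time: 7.8
eef_pos: [533.1, -27.9, 65.4]
tcp_rot: [-0.049, 0.999, 0.0, -0.0]
ft_force: [-1.8, -0.1, -1.3]
finger_gap: 43.7
grip_force: 30.0
```

Call:
{"fn": "servo_tool", "kwargs": {"series": [[[0.04,0.004,0,0,-0.2],[0.04,0.004,0,0,-0.2],[0.03,0.003,0,0,-0.2],[0.02,0.002,0,0,-0.2],[0,0,0,0,-0.2]]]}}

```text
time: 8.43
eef_pos: [552.4, -26.0, 65.6]
tcp_rot: [-0.049, 0.999, 0.0, 0.0]
ft_force: [0.8, 0.5, -3.6]
finger_gap: 43.5
grip_force: 30.0
```

```bash
python3 - <<'E'
from h import *
for n in('top','side'): snap(n,n+'3')
a=cv2.imread('pics/top3.png')[110:210,330:430]; b=cv2.imread('pics/side3.png')[120:220,260:380]
f=lambda i:cv2.resize(i,(400,int(i.shape[0]*400/i.shape[1])),interpolation=cv2.INTER_CUBIC)
a=f(a);b=f(b);h=max(len(a),len(b));pad=lambda i:np.vstack([i,np.zeros((h-len(i),400,3),np.uint8)])
cv2.imwrite('pics/c5.png',np.hstack([pad(a),pad(b)]))
E
```

```text
(no output)
```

View pics/c5.png

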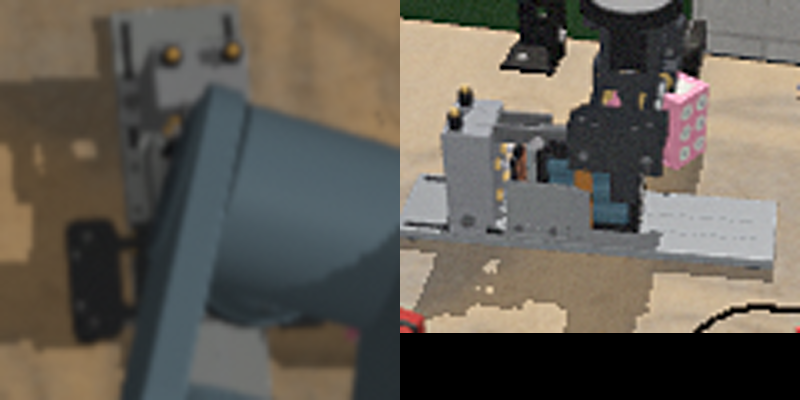

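The pack is inside the cheeks under the raised catch, with the fingers still outside. A bit more, then release and back off.

Call:
{"fn": "servo_tool", "kwargs": {"series": [[[0.02,0.002,-0.003,0,-0.2],[0.02,0.002,0,0,-0.2],[0.013,0.001,0,0,-0.2],[0,0,0,0,-0.2],[0,0,0,0,0.2]]]}}

```text
time: 9.15
eef_pos: [560.8, -25.4, 65.7]
tcp_rot: [-0.049, 0.999, -0.0, 0.001]
ft_force: [0.3, 0.2, -0.7]
finger_gap: 51.3
grip_force: 0.0
```

Call:
{"fn": "servo_tool", "kwargs": {"series": [[[0,0,0,0,0.3],[-0.1,-0.01,0,0,0.3],[-0.15,-0.015,0,0,0.3],[-0.15,-0.015,0,0,-0.45],[0,0,0,0,-0.45]]]}}

```text
time: 9.78
eef_pos: [499.4, -31.3, 65.4]
tcp_rot: [-0.049, 0.999, 0.0, -0.0]
ft_force: [1.2, 1.1, -0.2]
finger_gap: 39.5
grip_force: 0.0
```

Call:
{"fn": "servo_tool", "kwargs": {"series": [[[0,0,-0.02,0,-0.45],[0.06,0.006,0,0,-0.45],[0.06,0.006,0,0,-0.45],[0.06,0.006,0,0,-0.45],[0,0,0,0,-0.45]]]}}

```text
time: 10.4
eef_pos: [528.2, -28.6, 62.3]
tcp_rot: [-0.049, 0.999, -0.0, 0.0]
ft_force: [-0.5, -0.1, 0.7]
finger_gap: 24.1
grip_force: 0.0
```

Call:
{"fn": "servo_tool", "kwargs": {"series": [[[0.02,0.002,0,0,-0.45],[0.02,0.002,0,0,-0.45],[0.02,0.002,0,0,-0.45],[0.02,0.002,0,0,-0.45],[0,0,0,0,-0.45]]]}}

```text
time: 11.02
eef_pos: [539.2, -27.4, 62.2]
tcp_rot: [-0.049, 0.999, 0.0, -0.0]
ft_force: [-1.2, -0.5, 1.1]
finger_gap: 24.1
grip_force: 0.3
```

Call:
{"fn": "servo_tool", "kwargs": {"series": [[[0.014,0.0014,0,0,-0.45],[0.013,0.0013,0,0,-0.45],[0.013,0.0013,0,0,-0.45],[0,0,0,0,-0.45],[0,0,0,0,-0.45]]]}}

```text
time: 11.65
eef_pos: [545.2, -26.7, 62.1]
tcp_rot: [-0.049, 0.999, 0.0, 0.0]
ft_force: [-2.5, 0.4, 1.0]
finger_gap: 24.0
grip_force: 1.1
```

Call:
{"fn": "servo_tool", "kwargs": {"series": [[[0.007,0.0007,0,0,-0.45],[0.007,0.0007,0,0,-0.45],[0.007,0.0007,0,0,-0.45],[0,0,0,0,-0.45],[0,0,0,0,-0.45]]]}}

```text
time: 12.28
eef_pos: [547.0, -26.6, 62.1]
tcp_rot: [-0.049, 0.999, 0.0, -0.002]
ft_force: [-9.2, -0.7, 6.0]
finger_gap: 24.3
grip_force: 4.4
```

Call:
{"fn": "servo_tool", "kwargs": {"series": [[[0.007,0.0007,0,0,-0.45],[0.007,0.0007,0,0,-0.45],[0.007,0.0007,0,0,-0.45],[0,0,0,0,-0.45],[0,0,0,0,-0.45]]]}}

```text
time: 12.9
eef_pos: [549.9, -26.3, 62.1]
tcp_rot: [-0.049, 0.999, 0.0, -0.002]
ft_force: [-9.3, -1.8, 6.3]
finger_gap: 24.4
grip_force: 4.9
```

Call:
{"fn": "servo_tool", "kwargs": {"series": [[[0.007,0.0007,0,0,-0.45],[0.007,0.0007,0,0,-0.45],[0,0,0,0,-0.45],[0,0,0,0,-0.45],[0,0,0,0,-0.45]]]}}

```text
time: 13.52
eef_pos: [551.8, -26.1, 62.1]
tcp_rot: [-0.049, 0.999, 0.0, -0.002]
ft_force: [-10.3, -1.6, 7.5]
finger_gap: 24.3
grip_force: 5.4
```

Call:
{"fn": "servo_tool", "kwargs": {"series": [[[0.006,0.0006,0,0,-0.45],[0.006,0.0006,0,0,-0.45],[0,0,0,0,-0.45],[0,0,0,0,-0.45],[0,0,0,0,-0.45]]]}}

```text
time: 14.15
eef_pos: [553.3, -25.9, 62.1]
tcp_rot: [-0.049, 0.999, 0.0, -0.002]
ft_force: [-11.3, -1.5, 8.2]
finger_gap: 24.3
grip_force: 5.9
```

```bash
python3 - <<'E'
from h import *
for n in('side',): snap(n,n+'4')
b=cv2.imread('pics/side4.png')[120:210,260:380]
cv2.imwrite('pics/c6.png',cv2.resize(b,None,fx=6,fy=6,interpolation=cv2.INTER_CUBIC))
o=bot.observe();print(o['eef_pos'],o['ft_force'])
E
```

```text
[553.33262545 -25.90151553  62.0588025 ] [-10.83849822  -2.65944357   9.35777274]
```

View pics/c6.png

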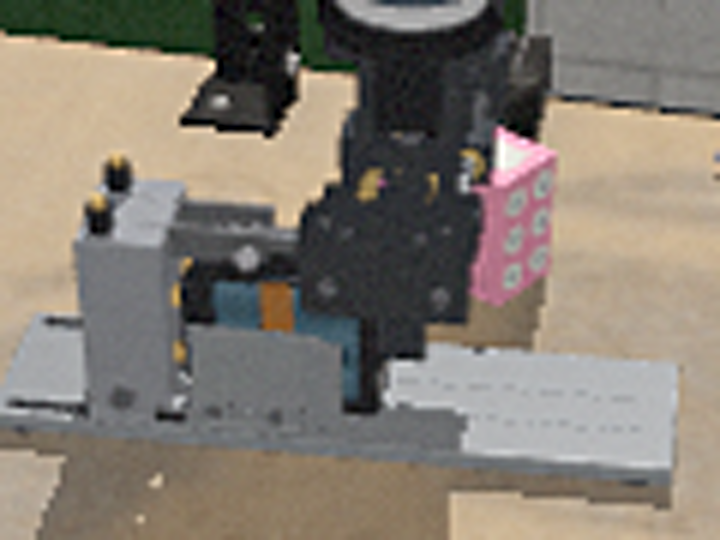

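Call:
{"fn": "servo_tool", "kwargs": {"series": [[[0.006,0.0006,0,0,-0.45],[0,0,0,0,-0.45],[0,0,0,0,-0.45],[0,0,0,0,-0.45],[0,0,0,0,-0.45]]]}}

```text
time: 14.82
eef_pos: [553.8, -25.9, 62.1]
tcp_rot: [-0.049, 0.999, 0.0, -0.003]
ft_force: [-14.0, -2.4, 11.2]
finger_gap: 24.4
grip_force: 7.1
```

Call:
{"fn": "servo_tool", "kwargs": {"series": [[[0.006,0.0006,0,0,-0.45],[0,0,0,0,-0.45],[0,0,0,0,-0.45],[0,0,0,0,-0.45],[0,0,0,0,-0.45]]]}}

```text
time: 15.45
eef_pos: [553.8, -25.9, 62.1]
tcp_rot: [-0.049, 0.999, 0.0, -0.004]
ft_force: [-17.6, -3.4, 14.4]
finger_gap: 24.6
grip_force: 9.1
```

The push stopped dead at x≈553.8 while the force rose, after about 8 mm against the springs, so this is the stop. Back off straight and look.

Call:
{"fn": "servo_tool", "kwargs": {"series": [[[-0.02,-0.002,0,0,-0.45],[-0.1,-0.01,0,0,-0.45],[-0.3,-0.03,0,0,-0.45],[-0.2,-0.02,0.3,0,-0.45],[0,0,0.3,0,-0.45]]]}}

```text
time: 16.08
eef_pos: [462.2, -34.6, 152.5]
tcp_rot: [-0.049, 0.999, 0.0, -0.001]
ft_force: [2.2, -0.9, 0.8]
finger_gap: 24.4
grip_force: 0.0
```

```bash
python3 - <<'E'
from h import *
for n in('top','side'): snap(n,n+'5')
b=cv2.imread('pics/side5.png')[125:205,260:380]
a=cv2.imread('pics/top5.png')[110:190,330:430]
cv2.imwrite('pics/c7.png',np.hstack([cv2.resize(a,(400,320),interpolation=cv2.INTER_CUBIC),cv2.resize(b,(400,267),interpolation=cv2.INTER_CUBIC)]) if 0 else cv2.resize(b,(780,520),interpolation=cv2.INTER_CUBIC))
E
```

```text
(no output)
```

View pics/c7.png

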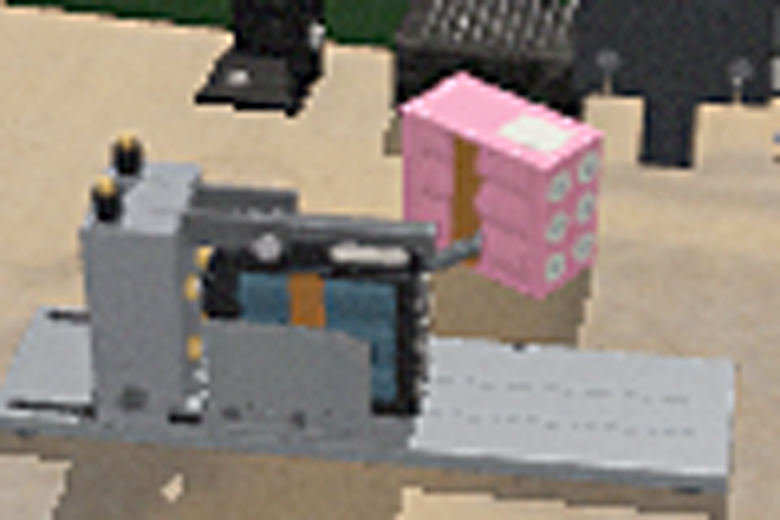

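The nose hangs behind the pack's rear at (430,262) and the ramp tip is at (478,240), about full-frame (333.5,162), as in the first picture. I'll check the pose numerically by template match.

```bash
python3 - <<'E'
from h import *
np.set_printoptions(precision=1,suppress=True)
a=load('side0')['pixels'];b=load('side5')['pixels']
for (x0,x1,y0,y1) in[(324,338,154,168),(300,322,155,164)]:
    t=cv2.resize(a[y0:y1,x0:x1],None,fx=4,fy=4,interpolation=cv2.INTER_CUBIC); s=cv2.resize(b[y0-12:y1+12,x0-8:x1+8],None,fx=4,fy=4,interpolation=cv2.INTER_CUBIC)
    r=cv2.minMaxLoc(cv2.matchTemplate(s,t,cv2.TM_CCOEFF_NORMED)); print('shift px',(r[3][0]-32)/4,(r[3][1]-48)/4,r[1])
S=load('side5')
print('7mm nose lift in px', proj(S,[558,-27,90])-proj(S,[558,-27,97]))
s=lambda u,v,z:atz(S,260+u/6.5,125+v/6.5,z)
print('pack rear bottom left',s(412,415,12),'rear top left',s(414,275,82),'front top left',s(205,262,82))
E
```

```text
shift px 0.0 0.0 0.9108487963676453
shift px 0.25 0.0 0.754970371723175
7mm nose lift in px [-0.   2.3]
pack rear bottom left [559.1  -6.9  12. ] rear top left [559.   -7.7  82. ] front top left [643.6   3.5  82. ]
```

```bash
python3 -c "
from workcell import bot
print(bot.finish_job())"
```

```text
the job is handed in; nothing more can be done
None
```

The battery pack is on the tester, pushed home to the stop and left with the catch down behind it. In the last picture the catch sits exactly where it was at rest. The push peaked at about 18 N, the arm is clear of everything, and the job is handed in at about 16 s with no verdict returned.

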